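Get past the drawer catch and put the tape away

TASK

Put the smaller of the two tape rolls away in the counter drawer: leave it lying flat in the drawer and the drawer pushed fully shut. Nobody knows whether the drawer's catch is on, so pull the drawer before you touch the catch; if it is held, slide the catch right across to the far end of its slot and pull again. Do not disturb the jars, the marker or the other roll.

Things in the scene. Friction and masses are not known exactly. Their poses are not given: they have to be found in the camera images.
- drawer_unit: low grey metal drawer unit fixed to the counter, 170 (x, deep) x 176 (y, wide) x 70 mm high; origin at the centre of its underside, its -x side is the drawer's front, which looks towards the robot at an angle
- till_drawer (a joint): how far the drawer is out, m: 0 shut, 0.125 fully out; it slides along the unit's -x with about 2 N of friction and stays where it is left. With the catch on it has 5 to 6 mm of play and is then held fast by a steel bolt: do not force it
- drawer_handle (a point): middle of the handle, a round bar 8 mm thick, 100 mm long along the unit's y, on a leg at each end; 48 mm above the counter, its axis 41 mm in front of the drawer's front face: the 37 mm gap behind it is open from above. Moves with the drawer. The front face is 164 wide, its top edge 62 mm above the counter and, when shut, 8 mm in front of the shell
- drawer_floor (a point): middle of the drawer's inner floor, 20 mm above the counter; axes as the unit's; moves with the drawer. The inside is 136 (x) x 144 (y) mm; side and rear walls rise 28 mm above the floor, the front 42 mm. Fully out, the front 123 mm of the floor are clear of the shell: from 68 mm in front of this point to 55 mm behind it
- catch (a joint): position of the catch, m, -0.02 to +0.02 along the unit's y; stays where left, takes about 1.5 N to push, starts anywhere. One end is off, the half towards the other end is on; which is which cannot be seen and changes. If the drawer is held, the catch is over 3 mm from the middle and the farther end is off. Put on while the drawer is out, it would keep the drawer from shutting
- catch_fin (a point): middle of the catch's thumb fin, a dark upright steel block on top of the unit near its front, 18 (x) x 10 (y) mm, its top 8 mm above this point and 20 mm above the unit's top; it slides along the unit's y
- small_roll: the smaller roll of masking tape, lying flat: 66 mm across, 24 mm high (the hole cannot be entered); origin at the centre of its underside. It may lie in any of three places, the other two of which hold the large roll and the peach jar
- big_roll: the larger roll of tape, lying flat: 80 mm across, 24 mm high; origin at the centre of its underside; leave alone
- peach_jar: jar with a pale yellow lid, 60 mm across, 92 mm high; origin at the centre of its underside; leave alone
- honey_jar: jar with a pale yellow lid, 60 mm across, 92 mm high, on the right behind the rolls' places; origin at the centre of its underside; leave alone
- amber_jar: jar with a grey lid, 70 mm across, 86 mm high, standing on the rear half of the drawer unit; origin at the centre of its underside; leave alone
- pickle_jar: tall jar with a white lid, 68 mm across, 122 mm high, right of the cash box; origin at the centre of its underside; leave alone
- red_marker: marker pen lying in front of the cash box, 17 x 125 x 17 mm, long along its y; origin at the centre of its underside; leave alone
- service_bell: counter bell, fixed, 84 mm across, 65 mm high; origin at the centre of its underside
- stapler: desk stapler, fixed, 36 x 150 x 44 mm, long along its y; origin at the centre of its underside
- cash_box: open cash box, fixed, 203 (x) x 256 (y) mm, tray walls 62 mm high, lid raised at the back; origin at the centre of its underside
There are look-alikes about, which are no part of the job. What is shaped like the small_roll but brown or purple is not meant.

How it is judged:
By the outcome, as a careful person would: the job done as asked, in the order asked, and still so for the second after the job is handed in, with the robot touching nothing.
It also fails if it takes over 72 s, if anything falls off the work surface, if the arm or the gripper's body presses on something with over 40 N, if the wrist force passes 120 N, or if a joint passes its speed limit or range.

ROBOT

A 6-joint arm with a two-finger parallel gripper is mounted at the origin on a cart in front of the work surface, level with it; the furniture and walls round the work are solid. World frame = base frame: x ahead of the robot, y to its left, z up, the work surface at z = 0. Lengths are in mm, angles in degrees, forces in N, time in s.
With the tool pointing down it reaches from about 300 to 850 mm from the base axis. Payload 4.2 kg.
Tool frame: the origin (TCP) lies on the centre line of the jaws, within the pads' length; the fingertips stand env.nose_length ahead of it and the grasp point (between the pads) lies 2 mm behind it (env.nose_length is the distance from the TCP to the fingertips, in mm); z points along the fingers, y is the direction in which the jaws open and shut (so a half turn about z gives the same grasp; the last joint's range is limited). The gripper opens to 91 mm and grips with 3 to 60 N. Pads are 32 mm wide; open, the fingers measure 118 mm over their backs; the gripper's body (76 mm by 178 mm) begins 60 mm behind the grasp point.
Start: joints at [75.115, 18.312, 89.639, -0, 72.044, -1.146], TCP at [136.568, 558.561, 230.976] pointing down, gripper open.
Joint ranges: [-177.97, 177.97], [-48.28, 115.42], [12.27, 149.76], [-77.06, 257.06], [2.81, 150.46], [-146.56, 146.56]. Speed limits (degrees/s): [147.25, 147.25, 180, 180, 180, 180].

INTERFACE

Orientations are given as [roll, pitch, yaw] about the fixed x, y, z axes, in that order (R = Rz(yaw) Ry(pitch) Rx(roll)).
In Python, from workcell import env gives the robot as it stands. The module is installed in compiled form; this text tells all that it offers.
- The arm moves only by the tool jog_arm, never from a script. Its argument "deltas" is a list that holds one entry, the list of rows, each a list of 5 numbers: the shift along the tool's x, y, z in m, then the turn about the tool's z in degrees, then the finger opening in m, from 0 to 0.0912. A call has 1 to 20 rows; each row is the pose to reach, as a shift and turn from the pose commanded when the call began, along the tool's axes at that moment; what a row does not reach only later rows make up. A row lasts 1/12 s, in which the tool goes at most 41.7 mm and 7.16 degrees, less where a joint would pass 70% of its speed; a pose out of reach is approached as far as the arm can. A call with a gripper value outside its range is refused whole. The fingers move at their own pace and stop on an object; "grip_force" is the grip in N (left out, the last holds). Time passes only in rows, so rows that repeat a pose let the fingers close. It gives the time, the measured TCP pose, the force and the opening at its end, in the units of the state.
- env.state(): the state, without advancing time (a new reading comes with each control period).
- env.grab_frame(name): name is "scene" or "top" or "wrist"; returns the picture (384x512x3 uint8, red, green, blue); there is no depth.
- env.camera_params(name): a dict with "fx", "fy", "cx", "cy" (pixels), "xyz" and "orientation" of the camera in the world. Camera axes: x right, y down, z forward; pixel columns grow to the right and rows downward; lengths in mm; the calibration is good to about 2 mm. A picture is of the moment at which its call begins: read the wrist's pose just before it. camera_params takes no time and is no camera call; for the wrist camera it gives the pose at the moment of the call.
- env.job_done(): hands the job in, once; it reports no verdict.
Trained networks look in the newest picture that a camera, given by its name, has taken for a name from the list of things; names that differ only in an ending like _2 or _b are one class to them, and where a whole thing is asked for, a point or a joint stands for the part that bears it (a point fixed in the world has none). Each returns a list of dicts, best first, with "conf" (0 to 1); they miss things now and then, are a little off and sometimes report something else, mostly with a low value. They report only what shows in the picture. A call takes as long as a camera call. They do not tell look-alikes from the thing itself.
- env.look_for(camera, label): "xyz" ([x, y, z] in mm, in world coordinates, good to about 4 mm: the middle of the surface that is visible of it).
The state is a dict: "time_s": time; "qpos": joint angles; "qvel": joint speeds; "effort": joint torques, N m; "ee_pos": TCP position; "ee_rot": TCP orientation; "force": force on the tool from outside, world axes, zero at the start; "torque": the same for the moment, N m; "gripper_width": finger opening in mm.
Only numpy, scipy, OpenCV 4.12 (cv2) and the standard library are available. Lean on these libraries where they do the work, as an engineer would, in place of code of your own. Each camera call takes 0.05 s, during which the arm holds its last target.

## Working session

There is one attempt and no reset: what is moved stays moved. The work goes in short steps, Python scripts to look and compute and a tool call to move; the robot and the scene stay as the last step left them, time stands still between calls to the robot, and variables do not carry over. Pictures are saved under pics/ and viewed, and the job is handed in when it is done.

Besides the shell and the picture viewer there is one more tool, called after "Request:" as name([rows], argument=value, ...), one row to a line, values as JSON. jog_arm: Moves the arm, as the interface text tells. Its arguments: {"type":"object","properties":{"deltas":{"type":"array"},"grip_force":{"type":"number"}},"required":["deltas"]}

```bash
mkdir -p pics
cat > h.py <<'E'
from workcell import env
import numpy as np, cv2
from scipy.spatial.transform import Rotation as R
def save(cam,name,crop=None,scale=1.5):
    im=env.grab_frame(cam)
    im=cv2.cvtColor(im,cv2.COLOR_RGB2BGR)
    if crop: x0,y0,x1,y1=crop; im=im[y0:y1,x0:x1]
    im=cv2.resize(im,None,fx=scale,fy=scale,interpolation=cv2.INTER_CUBIC)
    cv2.imwrite('pics/'+name,im)
def cam(c):
    p=env.camera_params(c); return p,R.from_euler('xyz',p['orientation'],degrees=True).as_matrix()
def px2w(c,u,v,z):
    p,r=cam(c); d=r@np.array([(u-p['cx'])/p['fx'],(v-p['cy'])/p['fy'],1]); o=np.array(p['xyz']); return o+d*(z-o[2])/d[2]
def w2px(c,X):
    p,r=cam(c); q=r.T@(np.array(X)-p['xyz']); return q[0]/q[2]*p['fx']+p['cx'],q[1]/q[2]*p['fy']+p['cy']
E
python3 - <<'E'
from h import *
save('top','top0.png'); save('scene','scene0.png')
s=env.state(); print(s['time_s'],s['ee_pos'],s['ee_rot'],s['force'],s['gripper_width'],env.nose_length)
for c in ('top','scene','wrist'): print(c,env.camera_params(c))
for n in ['drawer_unit','drawer_handle','catch_fin','small_roll','big_roll']:
    for c in ('top','scene'):
        print(n,c,[(np.round(d['xyz'],1).tolist(),round(d['conf'],2)) for d in env.look_for(c,n)])
E
```

```text
0.1 [136.46279497 558.13444543 230.21996655] [-1.79909389e+02 -1.18587159e-03  1.66260882e+02] [ 0.43968564 -0.22177589  0.64365013] 91.13634167344146 17.0
top {'fx': 447.4684816991497, 'fy': 447.4684816991497, 'cx': 255.27461944936474, 'cy': 184.149762248879, 'xyz': array([ 517.58937246,    7.62053908, 1329.44591349]), 'orientation': array([-177.03360666,    0.58501422,  -90.01779095])}
scene {'fx': 478.8385587381353, 'fy': 478.8385587381353, 'cx': 254.86073028175247, 'cy': 191.6196649497796, 'xyz': array([-314.06060709, -679.88551029,  769.07043832]), 'orientation': array([-121.37837063,    1.40195983,  -53.5891931 ])}
wrist {'fx': 298.203342009211, 'fy': 298.203342009211, 'cx': 254.2048271885137, 'cy': 196.85332619343723, 'xyz': array([ 57.87891832, 576.98118347, 383.68510423]), 'orientation': array([1.63276227e+02, 3.08937843e-02, 7.62817698e+01])}
drawer_unit top [([577.6, 378.4, 69.3], 0.74)]
drawer_unit scene [([546.3, 339.8, 66.8], 0.81), ([504.3, 354.9, 48.5], 0.74)]
drawer_handle top [([497.4, 357.3, 50.3], 0.72)]
drawer_handle scene [([501.9, 357.1, 49.0], 0.7), ([537.6, 351.5, 83.6], 0.35)]
catch_fin top [([541.8, 354.1, 84.7], 0.51)]
catch_fin scene [([538.9, 350.4, 80.0], 0.46), ([500.0, 362.4, 45.0], 0.17)]
small_roll top [([624.2, -238.9, 24.3], 0.87), ([438.3, -326.8, 27.5], 0.83), ([448.2, 98.6, 27.3], 0.62)]
small_roll scene [([433.3, -324.7, 21.4], 0.89), ([440.3, 93.3, 17.2], 0.76), ([615.5, -236.6, 19.9], 0.55)]
big_roll top [([556.8, -375.4, 24.9], 0.91), ([737.0, -157.1, 124.4], 0.29)]
big_roll scene [([548.7, -380.0, 24.4], 0.95), ([417.8, -52.0, 64.3], 0.55)]
```

View pics/top0.png

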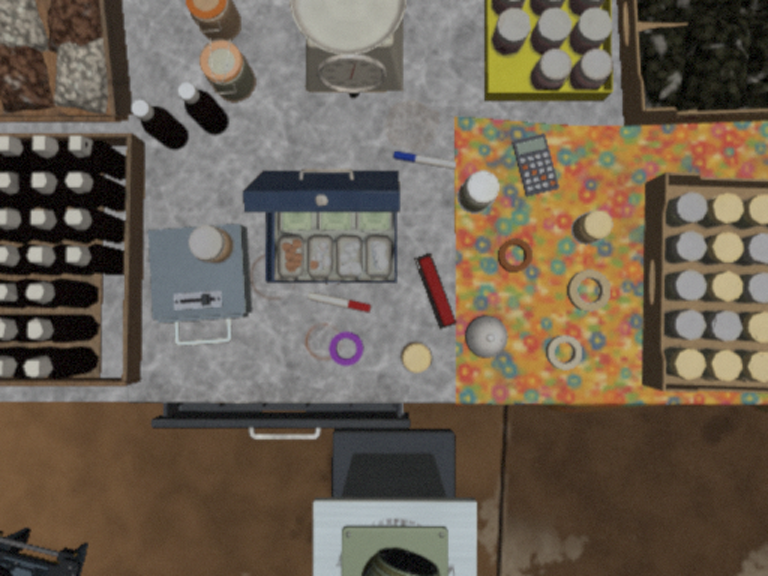

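View pics/scene0.png

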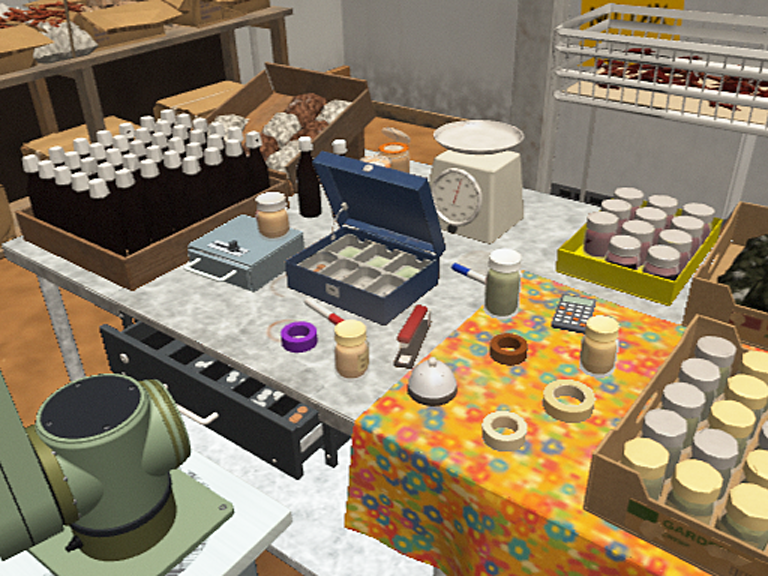

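Candidates for small_roll in the top picture: the cream roll at (565,352), the brown one at (515,254) and the purple one at (346,348). The larger cream roll at (588,290) is big_roll. Only the cream roll at (565,352), about (438,-327), fits: it's cream and smaller. I'll confirm it in a crop and measure the unit's angle.

Run:
```python
from h import *
t=env.grab_frame('top'); s=env.grab_frame('scene')
a=cv2.resize(t[150:260,325:435],(380,380),interpolation=cv2.INTER_CUBIC)
b=cv2.resize(t[140:240,90:190],(380,380),interpolation=cv2.INTER_CUBIC)
cv2.imwrite('pics/crop1.png',cv2.cvtColor(np.hstack([a,b]),cv2.COLOR_RGB2BGR))
```

```text
(no output)
```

View pics/crop1.png

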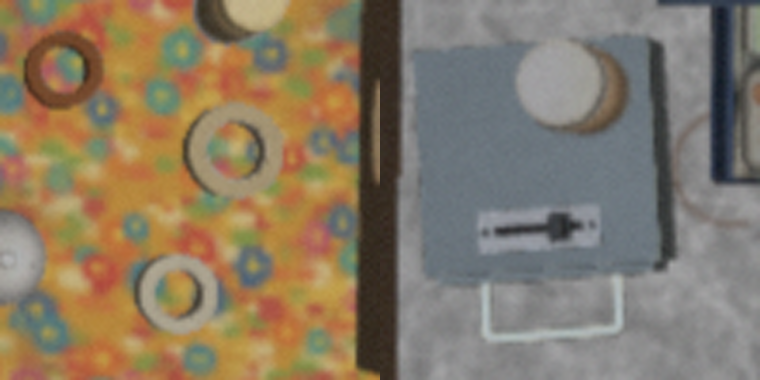

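Request:
jog_arm([
  [[-0.027,-0.03,0,0,0.0912],[-0.054,-0.06,0,0,0.0912],[-0.08,-0.09,0,0,0.0912],[-0.107,-0.12,0,0,0.0912],[-0.134,-0.15,0,0,0.0912],[-0.161,-0.18,0,7,0.08],[-0.19,-0.173,0,14,0.06],[-0.225,-0.163,0,21,0.04],[-0.26,-0.155,0,28,0.03],[-0.295,-0.146,0,35,0.026],[-0.33,-0.138,0,42,0.026],[-0.36,-0.13,0,49,0.026],[-0.385,-0.125,0,56,0.026],[-0.385,-0.125,0,63,0.026],[-0.385,-0.125,0,70,0.026],[-0.385,-0.125,0,70,0.026],[-0.385,-0.125,0,70,0.026]],
])

```text
time_s: 2.12
ee_pos: [480.9, 345.6, 230.9]
ee_rot: [-180.0, 0.0, 96.4]
force: [0.7, -0.6, 0.3]
gripper_width: 25.9
```

The crop confirms it: the smaller cream roll is at crop (178,293), the big roll at (234,150), and the brown look-alike is separate at (63,70). The catch fin is right of its slot's middle. Next is the wrist view.

Run:
```python
from h import *
save('wrist','w1.png')
for n in ['drawer_handle','catch_fin','drawer_unit','amber_jar']:
    print(n,[(np.round(d['xyz'],1).tolist(),round(d['conf'],2)) for d in env.look_for('wrist',n)])
print(env.camera_params('wrist'))
```

```text
drawer_handle [([500.5, 383.2, 54.6], 0.62)]
catch_fin [([542.8, 354.1, 86.5], 0.58)]
drawer_unit [([573.0, 400.8, 69.6], 0.85)]
amber_jar [([630.1, 344.9, 151.2], 0.93)]
{'fx': 298.203342009211, 'fy': 298.203342009211, 'cx': 254.2048271885137, 'cy': 196.85332619343723, 'xyz': array([471.75919684, 425.76144581, 384.66471663]), 'orientation': array([ 1.63414243e+02, -1.39994662e-01,  6.37135269e+00])}
```

View pics/w1.png

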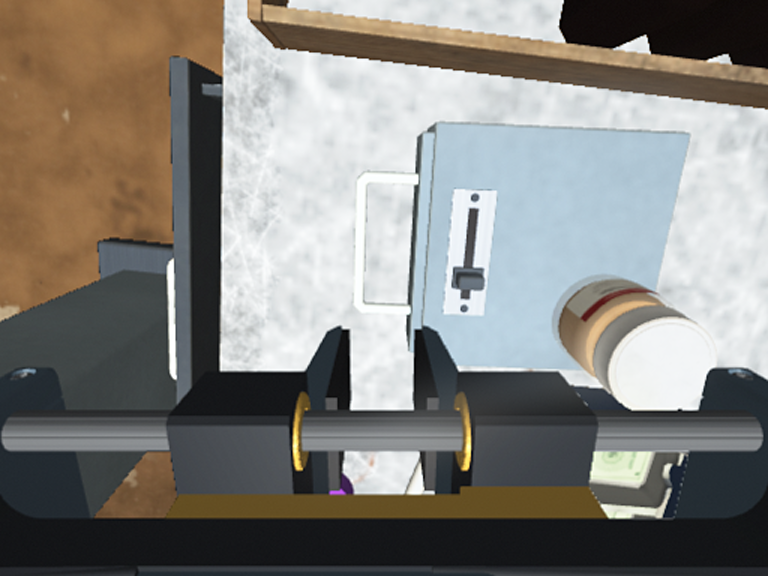

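Run:
```python
from h import *
f=lambda u,v,z: px2w('wrist',u/1.5,v/1.5,z)
a=f(362,178,52);b=f(359,308,52);print('handle',a,b,(a+b)/2,np.linalg.norm(a-b),np.degrees(np.arctan2((a-b)[1],(a-b)[0]))-90)
c=f(437,124,70);d=f(689,132,70);print('unit left side',c,d,np.linalg.norm(c-d),np.degrees(np.arctan2((d-c)[1],(d-c)[0])))
c=f(437,124,70);d=f(424,352,70);print('front',c,d,np.degrees(np.arctan2((c-d)[1],(c-d)[0]))-90)
p=f(474,198,70);q=f(463,309,70);print('slot ends',p,q,(p+q)/2,np.degrees(np.arctan2((p-q)[1],(p-q)[0]))-90)
print('fin top',f(468,270,90))
```

```text
handle [459.97770165 413.37822703  52.        ] [467.36522411 315.13548839  52.        ] [463.67146288 364.25685771  52.        ] 98.52010547183316 4.300355980687101
unit left side [506.33394452 453.80746097  70.        ] [673.16957539 467.46884022  70.        ] 167.39402919512494 4.681235659006113
front [506.33394452 453.80746097  70.        ] [520.31145335 291.41829275  70.        ] 4.919559872278242
slot ends [538.69546995 409.32734745  70.        ] [544.27673242 328.83572769  70.        ] [541.48610118 369.08153757  70.        ] 3.9665216596899597
fin top [538.50802032 362.8125889   90.        ]
```

Request:
jog_arm([
  [[0.01,-0.008,0.03,1,0.026],[0.019,-0.015,0.065,1.8,0.026],[0.019,-0.015,0.1,1.8,0.026],[0.019,-0.015,0.125,1.8,0.026],[0.019,-0.015,0.145,1.8,0.026],[0.019,-0.015,0.16,1.8,0.026],[0.019,-0.015,0.17,1.8,0.026],[0.019,-0.015,0.177,1.8,0.026],[0.019,-0.015,0.177,1.8,0.026],[0.019,-0.015,0.177,1.8,0.026]],
])

```text
time_s: 3.2
ee_pos: [464.2, 363.2, 54.5]
ee_rot: [180.0, -0.0, 94.5]
force: [0.5, -0.1, 0.2]
gripper_width: 25.8
```

Run:
```python
from h import *
save('wrist','w2.png')
```

```text
(no output)
```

View pics/w2.png

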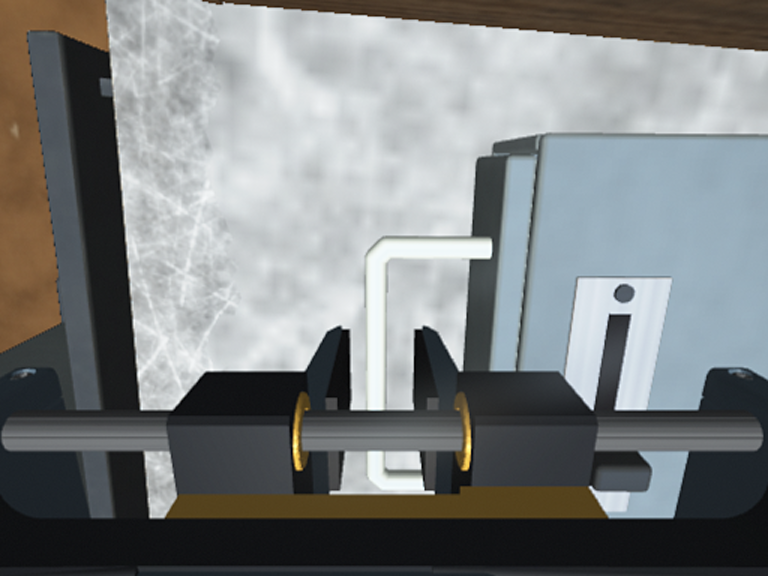

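Request:
jog_arm([
  [[0,0,0,0,0.016],[0,0,0,0,0.008],[0,0,0,0,0.004],[0,0,0,0,0.004],[0,0,0,0,0.004]],
], grip_force=12)

```text
time_s: 3.67
ee_pos: [461.8, 363.0, 54.7]
ee_rot: [-179.8, -0.0, 94.4]
force: [-6.1, 0.3, 5.9]
gripper_width: 7.2
```

Request:
jog_arm([
  [[0,-0.001,0,0,0.004],[0,-0.002,0,0,0.004],[0,-0.003,0,0,0.004],[0,-0.004,0,0,0.004],[0,-0.005,0,0,0.004],[0,-0.006,0,0,0.004],[0,-0.007,0,0,0.004],[0,-0.007,0,0,0.004]],
])

```text
time_s: 4.33
ee_pos: [457.6, 362.7, 54.6]
ee_rot: [179.9, -0.1, 94.5]
force: [0.5, -0.8, 6.3]
gripper_width: 7.4
```

Request:
jog_arm([
  [[0,-0.001,0,0,0.004],[0,-0.002,0,0,0.004],[0,-0.003,0,0,0.004],[0,-0.004,0,0,0.004],[0,-0.004,0,0,0.004],[0,-0.004,0,0,0.004]],
])

```text
time_s: 4.83
ee_pos: [455.4, 362.6, 54.6]
ee_rot: [179.7, -0.1, 94.5]
force: [5.3, -1.4, 3.7]
gripper_width: 7.6
```

Request:
jog_arm([
  [[0,-0.001,0,0,0.004],[0,-0.002,0,0,0.004],[0,-0.003,0,0,0.004],[0,-0.003,0,0,0.004],[0,-0.003,0,0,0.004]],
])

```text
time_s: 5.25
ee_pos: [455.1, 362.6, 54.6]
ee_rot: [179.4, -0.1, 94.5]
force: [11.5, -2.6, -2.0]
gripper_width: 7.7
```

Request:
jog_arm([
  [[0,0.004,0,0,0.004],[0,0.008,0,0,0.004],[0,0.008,0,0,0.015],[0,0.008,0,0,0.026],[0,0.008,0,0,0.026],[0,0.008,-0.02,0,0.026],[0,0.008,-0.05,0,0.026],[0,0.008,-0.08,0,0.026],[0,0.008,-0.1,0,0.026]],
])

```text
time_s: 6.0
ee_pos: [457.9, 362.9, 155.9]
ee_rot: [179.9, -0.1, 94.5]
force: [-0.2, -0.6, 0.8]
gripper_width: 25.5
```

Run:
```python
from h import *
s=env.state(); print(s['ee_pos'],s['force'])
save('wrist','w3.png')
print([(np.round(d['xyz'],1).tolist(),round(d['conf'],2)) for d in env.look_for('wrist','catch_fin')])
```

```text
[457.91914323 362.86582778 155.94980486] [-0.2128038  -0.63562155  0.8143567 ]
[([542.1, 353.9, 83.5], 0.7)]
```

View pics/w3.png

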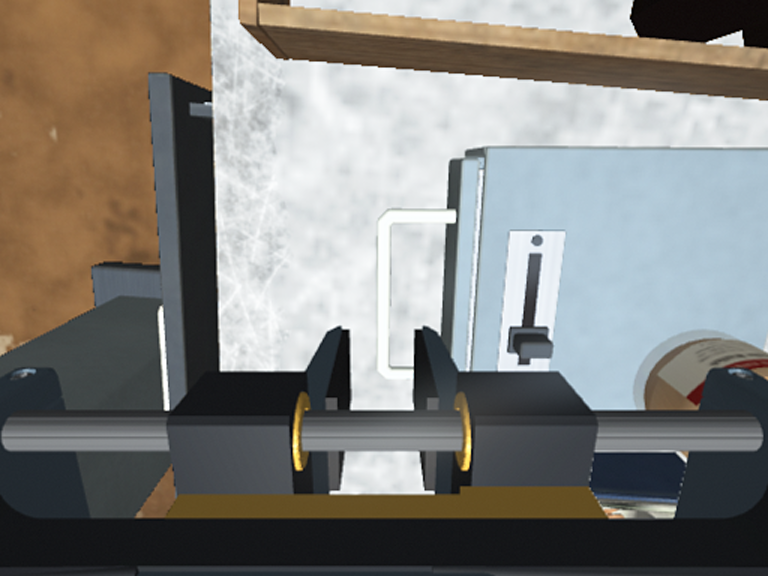

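Request:
jog_arm([
  [[-0.004,0.02,0,-7,0.03],[-0.008,0.04,0,-14,0.03],[-0.012,0.06,0,-21,0.03],[-0.015,0.078,0,-28,0.03],[-0.015,0.078,0,-35,0.03],[-0.015,0.078,0,-42,0.03],[-0.015,0.078,0,-49,0.03],[-0.015,0.078,0,-56,0.03],[-0.015,0.078,0,-63,0.03],[-0.015,0.078,0,-70,0.03],[-0.015,0.078,0,-77,0.03],[-0.015,0.078,0,-84,0.03],[-0.015,0.078,0.005,-90,0.03],[-0.015,0.078,0.015,-90,0.03],[-0.015,0.078,0.02,-90,0.03],[-0.015,0.078,0.02,-90,0.03]],
])

```text
time_s: 7.43
ee_pos: [535.3, 352.8, 131.0]
ee_rot: [-179.9, -0.3, -175.7]
force: [-0.1, -0.0, -0.1]
gripper_width: 30.1
```

Run:
```python
from h import *
save('wrist','w4.png')
print([(np.round(d['xyz'],1).tolist(),round(d['conf'],2)) for d in env.look_for('wrist','catch_fin')])
```

```text
[([540.6, 353.5, 83.9], 0.7), ([545.9, 144.9, 11.9], 0.69)]
```

View pics/w4.png

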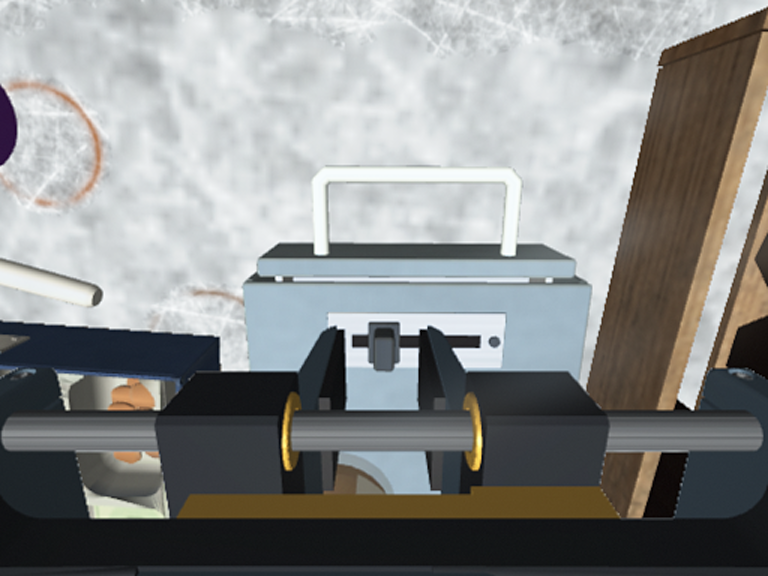

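Request:
jog_arm([
  [[0,0.001,0.01,0,0.03],[0,0.001,0.02,0,0.03],[0,0.001,0.028,0,0.03],[0,0.001,0.034,0,0.03],[0,0.001,0.034,0,0.02],[0,0.001,0.034,0,0.008],[0,0.001,0.034,0,0.005],[0,0.001,0.034,0,0.005],[0,0.001,0.034,0,0.005]],
], grip_force=10)

```text
time_s: 8.28
ee_pos: [537.0, 354.6, 100.3]
ee_rot: [180.0, 0.0, -175.5]
force: [1.0, 0.5, -1.1]
gripper_width: 9.8
```

Request:
jog_arm([
  [[0,0.003,0,0,0.005],[0,0.007,0,0,0.005],[0,0.011,0,0,0.005],[0,0.015,0,0,0.005],[0,0.019,0,0,0.005],[0,0.023,0,0,0.005],[0,0.027,0,0,0.005],[0,0.031,0,0,0.005],[0,0.033,0,0,0.005],[0,0.035,0,0,0.005],[0,0.035,0,0,0.005]],
])

```text
time_s: 9.2
ee_pos: [534.4, 390.1, 100.3]
ee_rot: [180.0, 0.1, -175.5]
force: [2.7, -0.4, 1.0]
gripper_width: 9.8
```

Request:
jog_arm([
  [[0,0.001,0,0,0.005],[0,0.002,0,0,0.005],[0,0.003,0,0,0.005],[0,0.003,0,0,0.005]],
])

```text
time_s: 9.53
ee_pos: [534.4, 390.3, 100.3]
ee_rot: [-179.8, 0.0, -175.5]
force: [3.5, -7.0, 4.5]
gripper_width: 9.7
```

Request:
jog_arm([
  [[0,0,0,0,0.015],[0,0,0,0,0.026],[0,0,-0.01,0,0.026],[0,0,-0.03,0,0.026],[0.015,-0.004,-0.055,7,0.026],[0.035,-0.01,-0.055,14,0.026],[0.055,-0.017,-0.055,21,0.026],[0.078,-0.024,-0.055,28,0.026],[0.078,-0.024,-0.055,35,0.026],[0.078,-0.024,-0.055,42,0.026],[0.078,-0.024,-0.055,49,0.026],[0.078,-0.024,-0.055,56,0.026],[0.078,-0.024,-0.055,63,0.026],[0.078,-0.024,-0.055,70,0.026],[0.078,-0.024,-0.055,77,0.026],[0.078,-0.024,-0.055,84,0.026],[0.078,-0.024,-0.055,90,0.026],[0.078,-0.024,-0.055,90,0.026]],
])

```text
time_s: 11.03
ee_pos: [457.4, 362.9, 155.4]
ee_rot: [-180.0, -0.0, 94.4]
force: [0.3, -0.3, 0.9]
gripper_width: 26.0
```

Run:
```python
from h import *
save('wrist','w5.png')
f=lambda u,v,z: px2w('wrist',u/1.5,v/1.5,z)
for d in env.look_for('wrist','catch_fin'): print(d)
```

```text
{'xyz': [535.7, 389.9, 83.9], 'conf': 0.91}
```

View pics/w5.png

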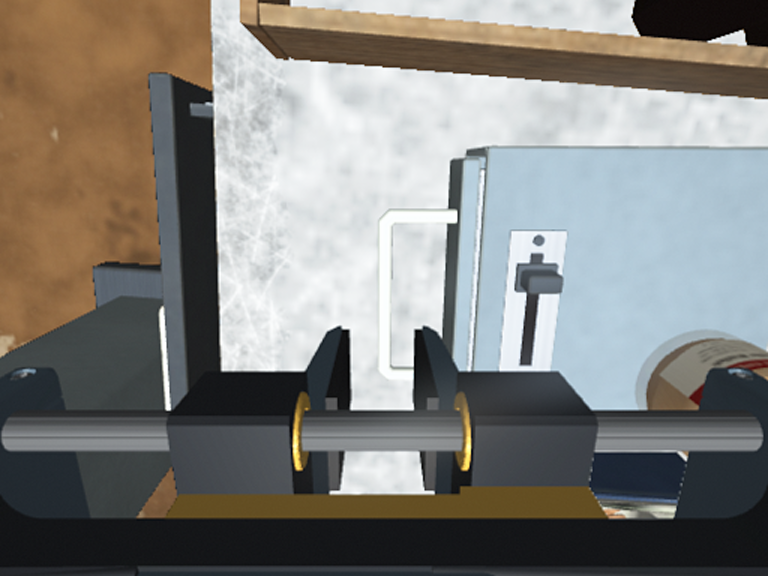

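Request:
jog_arm([
  [[0,0,0.03,0,0.026],[0,0,0.06,0,0.026],[0,0,0.08,0,0.026],[0,0,0.093,0,0.026],[0,0,0.1,0,0.026],[0,0,0.1,0,0.016],[0,0,0.1,0,0.006],[0,0,0.1,0,0.004],[0,-0.001,0.1,0,0.004],[0,-0.003,0.1,0,0.004],[0,-0.005,0.1,0,0.004],[0,-0.008,0.1,0,0.004],[0,-0.011,0.1,0,0.004],[0,-0.011,0.1,0,0.004]],
], grip_force=12)

```text
time_s: 12.3
ee_pos: [446.7, 362.2, 56.1]
ee_rot: [179.9, -0.1, 94.5]
force: [0.0, 0.6, 7.0]
gripper_width: 7.5
```

Request:
jog_arm([
  [[0,-0.006,0,0,0.004],[0,-0.016,0,0,0.004],[0,-0.028,0,0,0.004],[0,-0.04,0,0,0.004],[0,-0.052,0,0,0.004],[0,-0.064,0,0,0.004],[0,-0.076,0,0,0.004],[0,-0.086,0,0,0.004],[0,-0.094,0,0,0.004],[0,-0.1,0,0,0.004],[0,-0.104,0,0,0.004],[0,-0.107,0,0,0.004],[0,-0.109,0,0,0.004],[0,-0.109,0,0,0.004]],
])

```text
time_s: 13.47
ee_pos: [338.1, 354.4, 56.0]
ee_rot: [179.9, -0.2, 94.4]
force: [-0.9, 2.3, 7.5]
gripper_width: 7.4
```

Request:
jog_arm([
  [[0,0,0,0,0.012],[0,0,0,0,0.024],[0,0,0,0,0.026],[0,0,-0.03,0,0.026],[0,0,-0.065,0,0.035],[0,0,-0.105,0,0.05],[0,0,-0.145,0,0.07],[0,0,-0.17,0,0.09],[0,0,-0.175,0,0.0912]],
])

```text
time_s: 14.22
ee_pos: [339.6, 354.5, 234.6]
ee_rot: [179.6, -0.3, 94.5]
force: [1.0, -0.2, -0.6]
gripper_width: 56.9
```

Run:
```python
from h import *
s=env.state(); print(s['ee_pos'],s['time_s'])
save('wrist','w6.png')
print([(np.round(d['xyz'],1).tolist(),round(d['conf'],2)) for d in env.look_for('wrist','drawer_handle')])
print([(np.round(d['xyz'],1).tolist(),round(d['conf'],2)) for d in env.look_for('wrist','drawer_floor')])
```

```text
[339.62669071 354.4885563  234.56712727] 14.2167
[([454.4, 371.5, 22.7], 0.69)]
[([452.7, 371.8, 18.8], 0.63)]
```

View pics/w6.png

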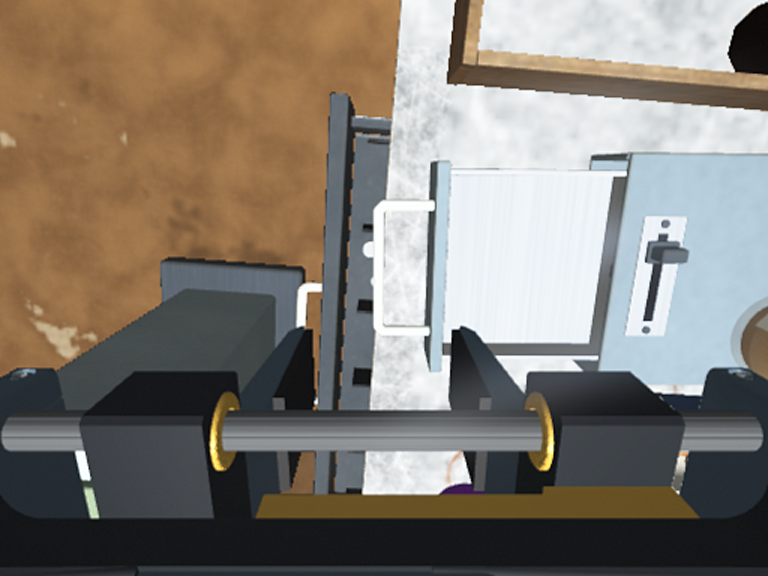

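Run:
```python
from h import *
f=lambda u,v,z: px2w('wrist',u/1.5,v/1.5,z)
a=f(379,205,52);b=f(378,331,52);m=(a+b)/2;print(m,np.linalg.norm(a-b))
x=np.array([.9968,.0802]);print('floor pt',m[:2]+119*x)
print('front top edge',f(439,162,62),f(433,370,62))
```

```text
[336.0120778  353.68416602  52.        ] 97.96265931510052
floor pt [454.6312778  363.22796602]
front top edge [371.45540612 435.65492983  62.        ] [384.79014305 279.33959534  62.        ]
```

Request:
jog_arm([
  [[-0.02,0.002,0,0,0.0912],[-0.055,0.005,0,0,0.0912],[-0.09,0.008,0,0,0.0912],[-0.13,0.011,0,0,0.0912],[-0.17,0.014,0,0,0.0912],[-0.21,0.017,0,0,0.0912],[-0.25,0.02,0,0,0.0912],[-0.29,0.023,0,0,0.0912],[-0.33,0.026,0,0,0.0912],[-0.37,0.029,0,0,0.0912],[-0.41,0.032,0,0,0.0912],[-0.45,0.034,0,0,0.0912],[-0.49,0.036,0,0,0.0912],[-0.53,0.038,0,0,0.0912],[-0.57,0.04,0,0,0.0912],[-0.61,0.043,0,0,0.0912],[-0.65,0.046,0,0,0.0912],[-0.68,0.047,0,0,0.0912],[-0.687,0.047,0,0,0.0912],[-0.687,0.047,0,0,0.0912]],
])

```text
time_s: 16.03
ee_pos: [437.5, -329.3, 226.7]
ee_rot: [-179.8, -0.2, 94.3]
force: [-0.3, 0.9, -0.3]
gripper_width: 91.1
```

Run:
```python
from h import *
s=env.state(); print(s['ee_pos'],s['ee_rot'],s['time_s'])
save('wrist','w7.png')
for n in ('small_roll','big_roll'):print(n,[(np.round(d['xyz'],1).tolist(),round(d['conf'],2)) for d in env.look_for('wrist',n)])
```

```text
[ 437.48990787 -329.26525419  226.74832311] [-179.75781531   -0.21823657   94.29520122] 16.0333
small_roll [([439.6, -331.0, 22.7], 0.73)]
big_roll [([554.5, -364.2, 22.5], 0.79)]
```

View pics/w7.png

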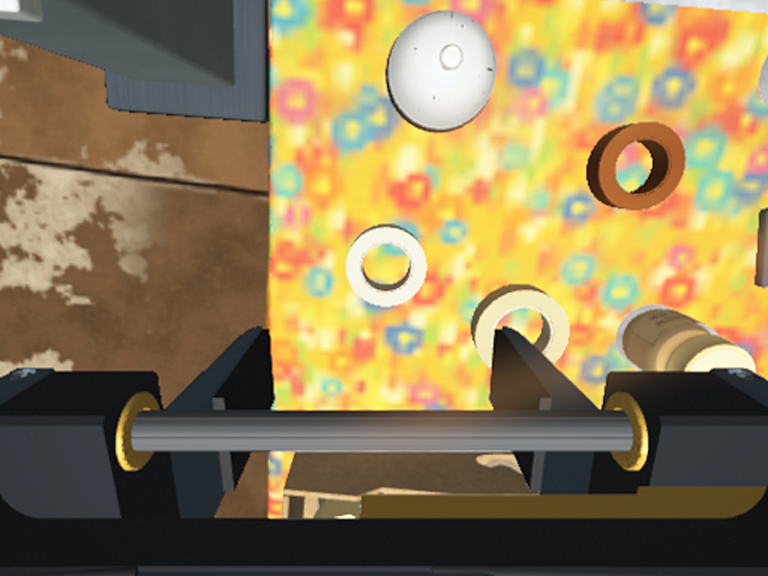

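Run:
```python
from h import *
im=env.grab_frame('wrist'); hsv=cv2.cvtColor(im,cv2.COLOR_RGB2HSV)
m=((hsv[...,1]<70)&(hsv[...,2]>170)).astype('uint8'); m[:145]=0;m[210:]=0;m[:,:225]=0;m[:,292:]=0
n,l,st,ce=cv2.connectedComponentsWithStats(m); i=1+np.argmax(st[1:,4]); 
c,_=cv2.findContours((l==i).astype('uint8'),cv2.RETR_EXTERNAL,cv2.CHAIN_APPROX_NONE)
P=np.array([px2w('wrist',u,v,24)[:2] for u,v in c[0][:,0]]); print(st[i]); 
(cx,cy),r=cv2.minEnclosingCircle(P.astype('float32'));print(cx,cy,r,P.min(0),P.max(0))
```

```text
[ 230  148   54   62 1682]
440.5574951171875 -330.117431640625 42.41242980957031 [ 408.95670165 -368.91444072] [ 474.69971952 -290.37063846]
```

Run:
```python
from h import *
for u,v in ((387,226),(387,307),(347,266),(427,266)): print(px2w('wrist',u/1.5,v/1.5,24), px2w('wrist',u/1.5,v/1.5,0))
```

```text
[ 440.68361499 -294.20544224   24.        ] [ 441.25853376 -297.40251338    0.        ]
[ 446.33253661 -362.04582748   24.        ] [ 447.28539155 -369.78170043    0.        ]
[ 410.68682258 -329.41640635   24.        ] [ 409.25483212 -334.96923634    0.        ]
[ 476.11489596 -324.21520702   24.        ] [ 479.06031369 -329.4200553     0.        ]
```

Request:
jog_arm([
  [[0.0,0.002,0.03,0,0.0912],[0.0,0.004,0.065,0,0.0912],[0.0,0.004,0.105,0,0.0912],[0.0,0.004,0.14,0,0.0912],[0.0,0.004,0.17,0,0.0912],[0.0,0.004,0.19,0,0.0912],[0.0,0.004,0.2,0,0.0912],[0.0,0.004,0.204,0,0.0912],[0.0,0.004,0.204,0,0.0912]],
])

```text
time_s: 16.98
ee_pos: [442.7, -327.0, 26.0]
ee_rot: [-180.0, -0.0, 94.5]
force: [-0.3, 0.8, 0.3]
gripper_width: 91.1
```

Run:
```python
from h import *
s=env.state(); print(s['ee_pos'],s['force'])
save('wrist','w8.png')
```

```text
[ 442.68250832 -327.04513262   25.95279896] [-0.31155256  0.76480837  0.28466066]
```

View pics/w8.png

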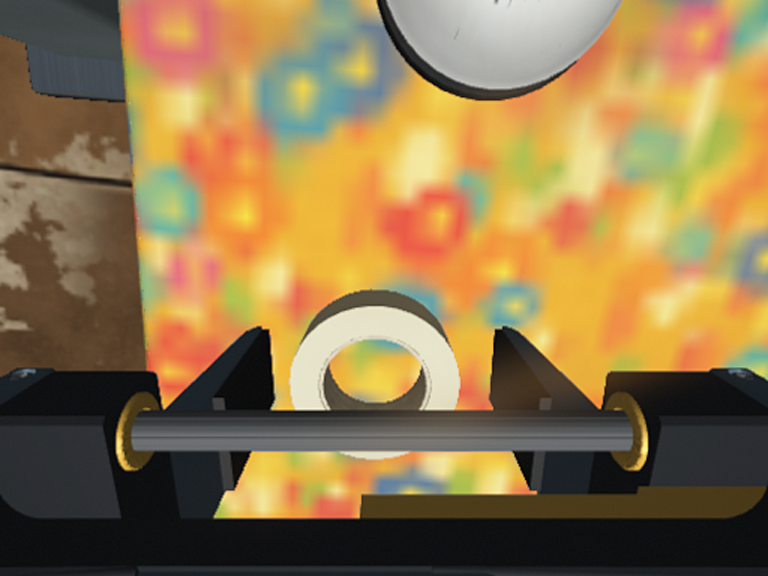

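Run:
```python
from h import *
print([round(1.5*x) for x in w2px('wrist',[442.7,-327,24])]); 
for v in (306,458): print(px2w('wrist',375/1.5,v/1.5,24))
```

```text
[379, 378]
[ 439.07133909 -298.10738481   24.        ]
[ 443.96539993 -363.28105704   24.        ]
```

Request:
jog_arm([
  [[-0.003,-0.002,0.002,0,0.0912],[-0.003,-0.002,0.005,0,0.0912],[-0.003,-0.002,0.005,0,0.0912],[-0.003,-0.002,0.005,0,0.075],[-0.003,-0.002,0.005,0,0.06],[-0.003,-0.002,0.005,0,0.055],[-0.003,-0.002,0.005,0,0.055],[-0.003,-0.002,0.005,0,0.055]],
], grip_force=20)

```text
time_s: 17.7
ee_pos: [440.8, -331.0, 21.0]
ee_rot: [180.0, -0.0, 94.5]
force: [-0.1, 0.4, 1.1]
gripper_width: 65.4
```

Request:
jog_arm([
  [[0,0,-0.01,0,0.055],[0,0,-0.035,0,0.055],[0,0,-0.07,0,0.055],[0,0,-0.105,0,0.055],[0.005,0.0,-0.14,0,0.055],[0.025,0.002,-0.17,0,0.055],[0.055,0.004,-0.19,0,0.055],[0.09,0.007,-0.2,0,0.055],[0.13,0.01,-0.205,0,0.055],[0.17,0.013,-0.205,0,0.055],[0.21,0.016,-0.205,0,0.055],[0.25,0.02,-0.205,0,0.055],[0.29,0.023,-0.205,0,0.055],[0.33,0.026,-0.205,0,0.055],[0.37,0.029,-0.205,0,0.055],[0.41,0.032,-0.205,0,0.055],[0.45,0.035,-0.205,0,0.055],[0.49,0.038,-0.205,0,0.055],[0.51,0.04,-0.205,0,0.055],[0.51,0.04,-0.205,0,0.055]],
])

```text
time_s: 19.37
ee_pos: [440.8, 184.4, 226.5]
ee_rot: [179.9, -0.1, 94.7]
force: [0.0, 0.1, 0.1]
gripper_width: 65.2
```

Request:
jog_arm([
  [[0.02,0.002,0,-7,0.055],[0.05,0.004,0,-14,0.055],[0.08,0.006,0,-21,0.055],[0.11,0.008,0,-28,0.055],[0.14,0.011,0,-35,0.055],[0.165,0.013,0,-42,0.055],[0.18,0.014,0,-49,0.055],[0.18,0.014,0,-56,0.055],[0.18,0.014,0,-63,0.055],[0.18,0.014,0,-70,0.055],[0.18,0.014,0.02,-77,0.055],[0.18,0.014,0.05,-84,0.055],[0.18,0.014,0.07,-90,0.055],[0.18,0.014,0.08,-90,0.055],[0.18,0.014,0.08,-90,0.055]],
])

```text
time_s: 20.62
ee_pos: [440.0, 359.5, 144.0]
ee_rot: [-179.8, -0.2, -175.7]
force: [-0.6, -0.5, -0.8]
gripper_width: 65.8
```

Run:
```python
from h import *
s=env.state(); print(s['ee_pos'],s['ee_rot'],s['gripper_width'],s['force'])
save('wrist','w9.png')
p=np.array([455.5,363.5]);x=np.array([.9968,.0802]);y=np.array([-.0802,.9968])
for a,b in ((-68,72),(-68,-72),(55,72),(55,-72)): q=p+a*x+b*y; print([round(1.5*k) for k in w2px('wrist',[*q,20])],[round(1.5*k) for k in w2px('wrist',[*q,62])])
save('top','t9.png',(90,130,200,250),5)
```

```text
[439.98657715 359.49349759 143.98988826] [-179.83050627   -0.23678681 -175.73308781] 65.77168523283294 [-0.55395844 -0.48285506 -0.82406262]
[502, 208] [523, 215]
[268, 209] [249, 217]
[489, 387] [505, 421]
[282, 388] [267, 422]
```

View pics/w9.png

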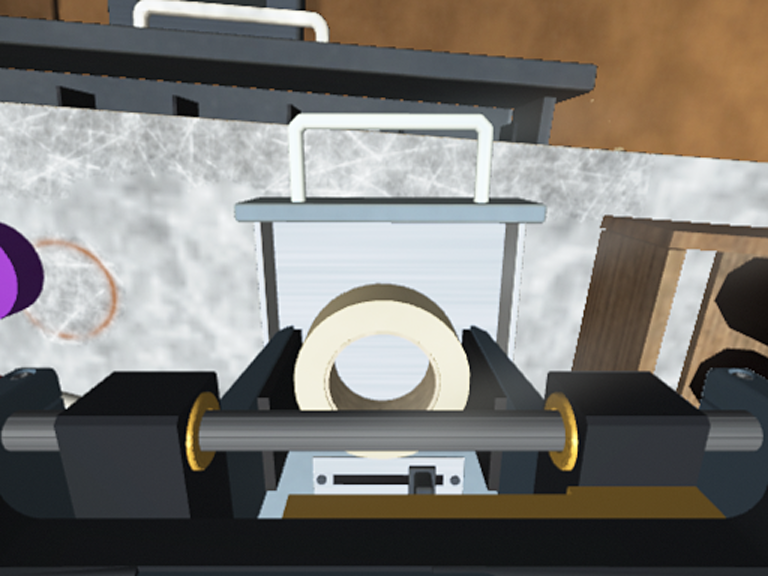

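View pics/t9.png

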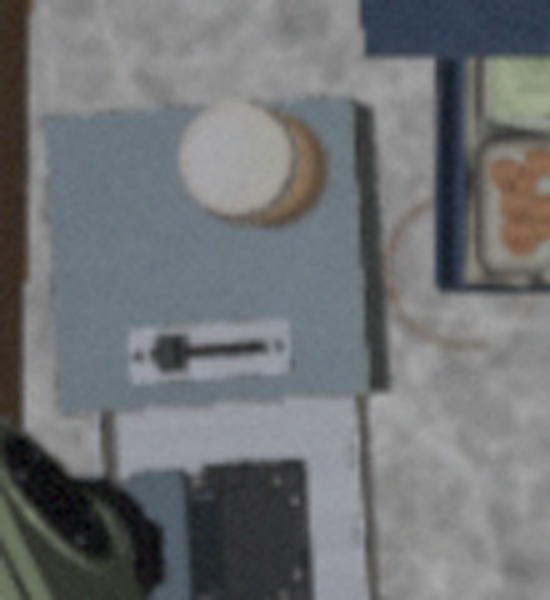

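Run:
```python
from h import *
for u,v in ((603,217),(575,370),(745,263),(695,350)):
  for z in (0,60,100): print(u,v,np.round(px2w('wrist',u/1.5,v/1.5,z)))
```

```text
603 217 [386. 505.   0.]
603 217 [381. 474.  60.]
603 217 [377. 454. 100.]
575 370 [498. 508.   0.]
575 370 [470. 478.  60.]
575 370 [452. 457. 100.]
745 263 [409. 609.   0.]
745 263 [399. 558.  60.]
745 263 [393. 524. 100.]
695 350 [475. 592.   0.]
695 350 [452. 545.  60.]
695 350 [437. 513. 100.]
```

Request:
jog_arm([
  [[0,0.003,0.015,0,0.055],[0,0.003,0.035,0,0.055],[0,0.003,0.055,0,0.055],[0,0.003,0.072,0,0.055],[0,0.003,0.085,0,0.055],[0,0.003,0.092,0,0.055],[0,0.003,0.096,0,0.055],[0,0.003,0.096,0,0.055],[0,0.003,0.096,0,0.055]],
])

```text
time_s: 21.47
ee_pos: [441.5, 364.7, 51.1]
ee_rot: [179.9, 0.1, -175.6]
force: [-0.7, -0.1, -1.2]
gripper_width: 64.9
```

Request:
jog_arm([
  [[0,0,0.003,0,0.055],[0,0,0.006,0,0.055],[0,0,0.009,0,0.055],[0,0,0.01,0,0.055],[0,0,0.01,0,0.055]],
])

```text
time_s: 21.88
ee_pos: [441.2, 364.4, 41.0]
ee_rot: [180.0, 0.1, -175.5]
force: [-0.7, -0.0, 6.3]
gripper_width: 65.5
```

Request:
jog_arm([
  [[0,0,0,0,0.072],[0,0,0,0,0.08],[0,0,0,0,0.082],[0,0,0,0,0.082],[0,0,-0.015,0,0.082],[0,0,-0.04,0,0.082],[0,0,-0.075,0,0.06],[0,0,-0.11,0,0.04],[0,0,-0.14,0,0.026],[0,0,-0.14,0,0.026]],
])

```text
time_s: 22.72
ee_pos: [443.5, 366.4, 186.5]
ee_rot: [179.6, 0.6, -175.5]
force: [0.3, 0.3, 1.1]
gripper_width: 58.1
```

Run:
```python
from h import *
s=env.state(); print(s['ee_pos'],s['ee_rot'],s['gripper_width'],s['force'])
save('wrist','w10.png')
```

```text
[443.53233371 366.4101362  186.53121032] [ 179.58751176    0.60276056 -175.54370551] 58.051001253502996 [0.34581974 0.31851721 1.0736829 ]
```

View pics/w10.png

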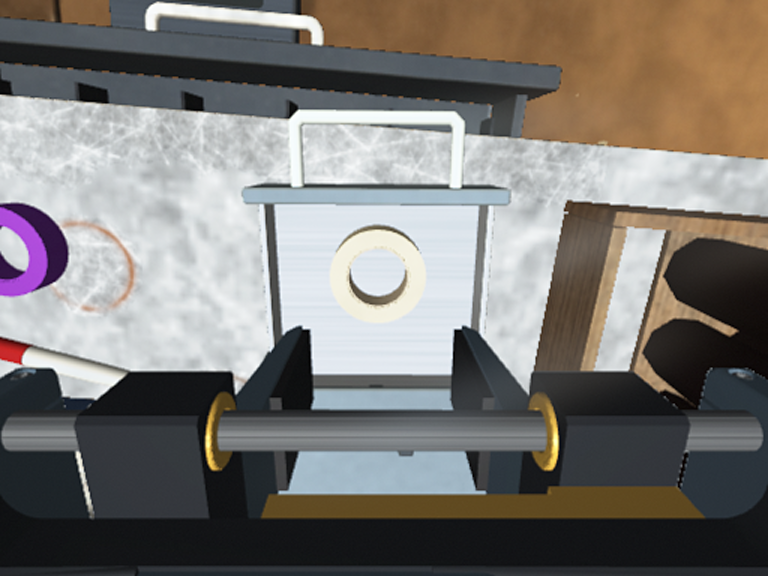

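Run:
```python
from h import *
a=px2w('wrist',463/1.5,116/1.5,52);b=px2w('wrist',292/1.5,116/1.5,52);print(a,b,(a+b)/2,np.linalg.norm(a-b))
m=((a+b)/2)[:2]; s=env.state(); r=R.from_euler('xyz',s['ee_rot'],degrees=True).as_matrix()
for m in (m,np.array([338,354.4])): print(r.T@(np.array([*m,s['ee_pos'][2]])-s['ee_pos']))
```

```text
[333.27619864 405.52100951  52.        ] [341.23386671 304.56449678  52.        ] [337.25503267 355.04275314  52.        ] 101.2696496714968
[105.55322478  -2.21802294  -0.68926505]
[104.86052062  -2.91678401  -0.68790714]
```

Request:
jog_arm([
  [[0.02,0,0,7,0.026],[0.045,-0.001,0,14,0.026],[0.07,-0.002,0,21,0.026],[0.09,-0.003,0,28,0.026],[0.105,-0.003,0,35,0.026],[0.105,-0.003,0,42,0.026],[0.105,-0.003,0,49,0.026],[0.105,-0.003,0,56,0.026],[0.105,-0.003,0,63,0.026],[0.105,-0.003,0,70,0.026],[0.105,-0.003,0,77,0.026],[0.105,-0.003,0.02,84,0.026],[0.105,-0.003,0.04,90,0.026],[0.105,-0.003,0.05,90,0.026],[0.105,-0.003,0.05,90,0.026]],
])

```text
time_s: 24.02
ee_pos: [334.5, 351.2, 126.9]
ee_rot: [-179.7, 0.3, 94.6]
force: [-0.9, -0.1, -0.4]
gripper_width: 26.1
```

Run:
```python
from h import *
s=env.state(); print(s['ee_pos'],s['ee_rot'],s['gripper_width'],s['force'])
save('wrist','w11.png')
```

```text
[334.50587988 351.24143422 126.85185945] [-179.67764724    0.27188364   94.61965246] 26.145784585559845 [-0.92909322 -0.08796231 -0.41084678]
```

View pics/w11.png

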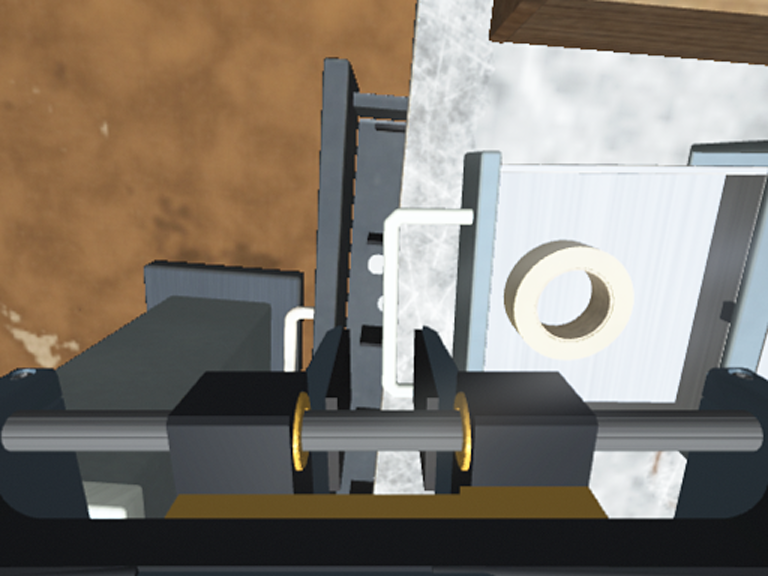

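Request:
jog_arm([
  [[0.003,0.003,0.01,0,0.026],[0.003,0.003,0.035,0,0.026],[0.003,0.003,0.055,0,0.026],[0.003,0.003,0.067,0,0.026],[0.003,0.003,0.072,0,0.026],[0.003,0.003,0.072,0,0.018],[0.003,0.003,0.072,0,0.008],[0.003,0.003,0.072,0,0.004],[0.003,0.003,0.072,0,0.004],[0.003,0.003,0.072,0,0.004]],
], grip_force=12)

```text
time_s: 24.9
ee_pos: [339.4, 356.9, 58.8]
ee_rot: [179.9, -0.1, 94.4]
force: [-0.6, 0.3, 0.9]
gripper_width: 7.8
```

Request:
jog_arm([
  [[0,0.003,0,0,0.004],[0,0.009,0,0,0.004],[0,0.017,0,0,0.004],[0,0.026,0,0,0.004],[0,0.036,0,0,0.004],[0,0.046,0,0,0.004],[0,0.056,0,0,0.004],[0,0.066,0,0,0.004],[0,0.076,0,0,0.004],[0,0.086,0,0,0.004],[0,0.095,0,0,0.004],[0,0.102,0,0,0.004],[0,0.108,0,0,0.004],[0,0.112,0,0,0.004],[0,0.115,0,0,0.004],[0,0.117,0,0,0.004],[0,0.117,0,0,0.004]],
])

```text
time_s: 26.32
ee_pos: [457.6, 365.3, 58.8]
ee_rot: [179.9, -0.0, 94.5]
force: [-0.3, -0.6, 4.8]
gripper_width: 7.4
```

Request:
jog_arm([
  [[0,0.001,0,0,0.004],[0,0.002,0,0,0.004],[0,0.003,0,0,0.004],[0,0.004,0,0,0.004],[0,0.005,0,0,0.004],[0,0.006,0,0,0.004],[0,0.006,0,0,0.004]],
])

```text
time_s: 26.9
ee_pos: [461.6, 365.6, 58.8]
ee_rot: [-179.9, -0.0, 94.4]
force: [-4.9, 1.1, 8.4]
gripper_width: 7.4
```

Request:
jog_arm([
  [[0,0.001,0,0,0.004],[0,0.002,0,0,0.004],[0,0.003,0,0,0.004],[0,0.004,0,0,0.004],[0,0.004,0,0,0.004]],
])

```text
time_s: 27.32
ee_pos: [461.8, 365.6, 58.6]
ee_rot: [-179.5, 0.1, 94.4]
force: [-13.6, 1.3, 12.4]
gripper_width: 7.9
```

Request:
jog_arm([
  [[0,-0.002,0,0,0.004],[0,-0.003,0,0,0.004],[0,-0.003,0,0,0.015],[0,-0.003,0,0,0.026],[0,-0.003,0,0,0.026],[0,-0.003,-0.02,0,0.026],[0,-0.003,-0.05,0,0.026],[0,-0.003,-0.09,0,0.026],[0,-0.003,-0.13,0,0.026],[0,-0.003,-0.16,0,0.026],[0,-0.003,-0.16,0,0.026]],
])

```text
time_s: 28.23
ee_pos: [466.1, 367.8, 225.2]
ee_rot: [179.3, -0.4, 94.5]
force: [1.3, 0.2, 0.5]
gripper_width: 26.0
```

Run:
```python
from h import *
s=env.state(); print(s['ee_pos'],s['ee_rot'],s['gripper_width'],s['force'])
save('wrist','w12.png'); save('scene','s12.png'); save('top','t12.png')
for n in ['catch_fin','drawer_handle','amber_jar','big_roll','peach_jar','honey_jar','red_marker','pickle_jar']:
    print(n,[(np.round(d['xyz'],1).tolist(),round(d['conf'],2)) for d in env.look_for('top',n)])
```

```text
[466.14395543 367.82379982 225.24952447] [179.29276543  -0.42079052  94.45136712] 25.957004496994003 [1.3018345  0.18244234 0.46088215]
catch_fin [([538.8, 387.6, 82.9], 0.39)]
drawer_handle [([502.1, 338.3, 49.9], 0.74), ([541.0, 389.9, 80.8], 0.23)]
amber_jar [([640.0, 325.4, 156.8], 0.77)]
big_roll [([555.4, -374.7, 22.6], 0.55)]
peach_jar [([436.2, -43.2, 95.5], 0.82)]
honey_jar [([675.2, -368.4, 92.3], 0.63)]
red_marker [([537.4, 101.7, 15.4], 0.67)]
pickle_jar [([738.5, -154.1, 123.6], 0.97)]
```

View pics/w12.png

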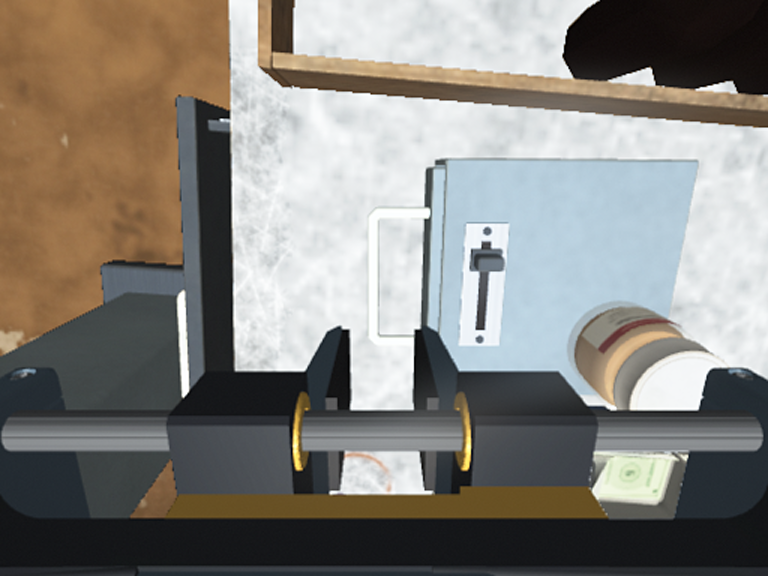

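View pics/s12.png

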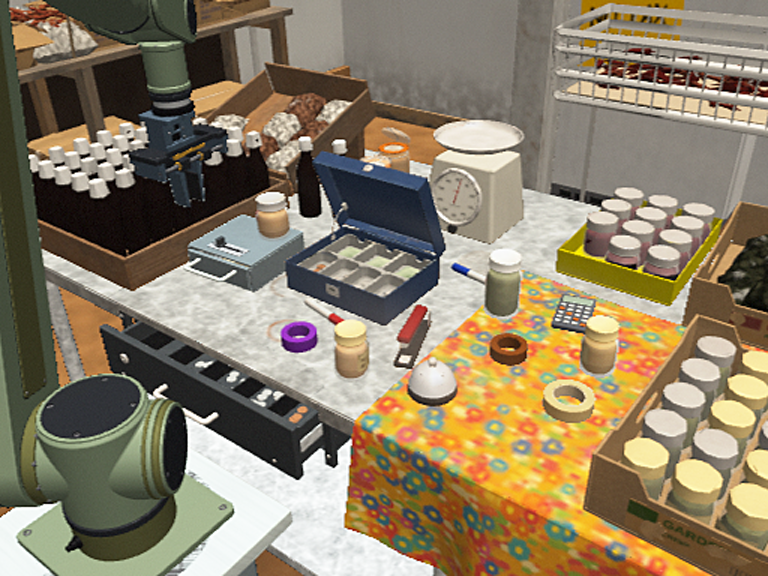

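View pics/t12.png

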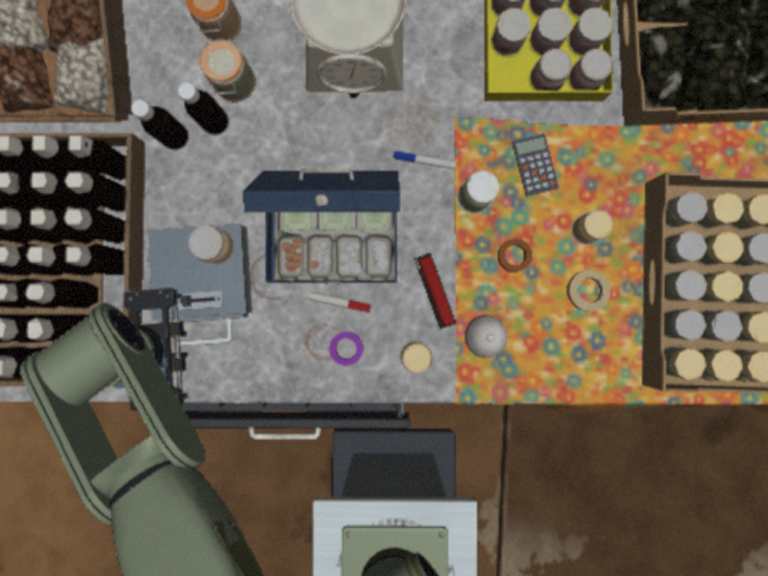

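Run:
```python
from h import *
f=lambda u,v,z: px2w('wrist',u/1.5,v/1.5,z)[:2]
x=np.array([.9968,.0802])
a=(f(374,213,52)+f(373,340,52))/2; c=f(445,160,70); d=f(436,375,70)
print('handle',a,'gap to shell',(c-a)@x,(d-a)@x)
save('wrist','w13.png',(250,95,370,215),5)
```

```text
handle [457.61513749 363.12150048] gap to shell 46.89091216811916 46.127258825897236
```

View pics/w13.png

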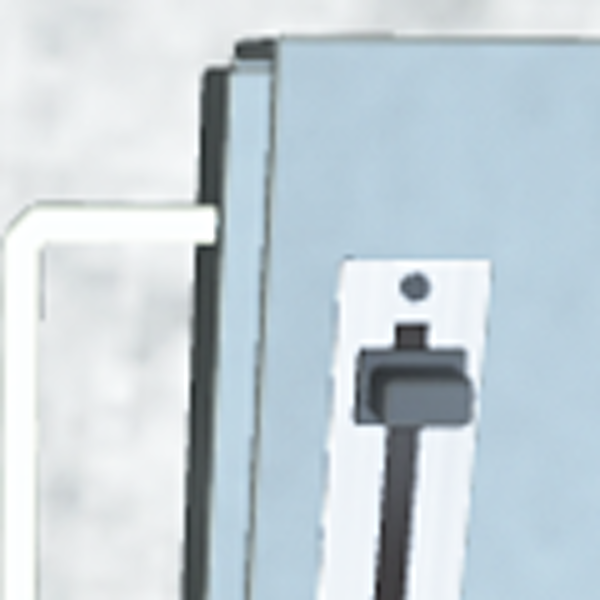

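```bash
python3 -c "
from workcell import env
print(env.job_done())"
```

```text
the job is handed in; nothing more can be done
None
```

The small cream roll is lying flat in the counter drawer and the drawer is pushed fully shut. I handed the job in at about 29 s on the robot's clock.

- **Drawer and catch:** I pulled the drawer first, and it held after about 6 mm with the force rising to about 11 N. I slid the catch about 35 mm across to the +y end, where it met its stop. On the second pull the drawer opened freely, about 123 mm.
- **Roll:** I picked the smaller cream roll at about (441, -330) and not the brown or purple look-alikes. I felt it touch the drawer floor before letting go, and the wrist picture then showed it lying flat.
- **Shutting:** The drawer stopped firmly at 13.6 N, with the gripper reading the same handle position (x 461.8) as when I first gripped it shut. The last wrist picture puts the handle 46–47 mm in front of the shell, against the nominal 49 mm. That difference is within measuring error and does not point to a drawer left out. The catch was still at the off end.
- **Other things:** In the final scene and top pictures, the jars, marker and big roll look unmoved. I compared them by eye, with measured positions before and after only for the big roll.
- **Check that disagreed:** The network put the handle at (502, 338) in the last top picture, where the arm partly hid it. I relied on the wrist picture and the force reading instead.

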